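# Draw the baking tray out with the tray rake

## Task

The tray in the low pan rack sits too far in to be reached by hand. Pull the tray rake out from under the wire cooling rack by its head end, set it down on the open bench and regrip it by its black handle; then reach its head over the front wall into the tray and draw the tray out to its stop. Lift the rake out and lay it flat on the open bench between the two racks, clear of both and of the tray; keep the robot itself off the pan rack and tray, and leave the other things where they stand.

Things in the scene. Friction and masses are not known exactly. Their poses are not given: they have to be found in the camera images.
- rake: Tray rake, loose, 260 mm long, about 220 g. Origin: underside at mid-length; x runs to the head, z up. Black box handle x -130 to -30 mm, 24 wide, z 0-30. Dark steel shaft x -30 to 125, 12 wide, z 14-26. Head: upright dark plate across the end, x 125-130, 70 wide, z 0-30. Lies steady on head and handle; mass centre x -18. At first only the head end (80 to 110 mm) sticks out from the cooling rack.
- rake_head (a point): Middle of the lower edge of the rake's head plate (x = +127.5 mm, z = 0 in the rake's frame); axes as the rake's.
- rake_butt (a point): Middle of the handle's end face (x = -130 mm, z = 15 mm in the rake's frame).
- cooling_rack: Low grid of steel wires, fixed, 360 mm wide (y), 280 deep (x 0 to 280); wires 25 apart, their underside 47 mm above the bench, top 52.5; a 10 mm foot at each corner. Origin: on the bench under the middle of the front edge, where the rake sticks out; x points in under the rack, z up.
- pan_rack: Low wire pan rack, fixed, 300 mm wide (y) between posts 16 mm thick and 200 high, 380 deep. Origin: on the bench under the middle of its mouth; x points in, so the tray is drawn out along -x; z up. Its wire shelf, underside 121 mm above the bench, covers the tray from the mouth inwards. The tray slides on runners.
- tray (a joint): How far the tray is drawn out, in m: 0 fully in, 0.12 at its stop. It starts between 0 and 0.03, drags with about 2 N of friction and stays where it is left.
- tray_lip (a point): Middle of the front wall's top edge of the aluminium tray (240 mm wide, 300 long), 39.5 mm above the bench, axes as pan_rack; 52 mm inside the mouth at joint 0, 68 mm outside at the stop. Wall 4 mm thick; inner floor 22 mm below this point. Behind the wall a strip 115 mm long is empty, then come steel moulds fixed to the tray, tops 63 mm above the bench.
- spatula: Bystander: loose spatula lying on the far side of the bench. Origin on its underside.
- bowl: Bystander: steel bowl, 140 mm across, 60 mm high. Origin: centre of its underside.
- cutter: Bystander: steel ring cutter, 70 mm across, 35 mm high. Origin: centre of its underside.
- jar: Bystander: glass jar with white lid, 64 mm across, 85 mm high. Origin: centre of its underside.
- cup: Bystander: small steel cup, 72 mm across, 55 mm high. Origin: centre of its underside.
- tin: Bystander: dark round cake tin, 110 mm across, 40 mm high, standing on the cooling rack. Origin: centre of its underside.

How it is judged:
By the outcome, as a careful person would: the job done as asked, in the order asked, and still so for the second after the job is handed in, with the robot touching nothing.
It also fails if it takes over 62 s, if anything falls off the work surface, if the arm or the gripper's body presses on something with over 40 N, if the wrist force passes 120 N, or if a joint passes its speed limit or range.

## Robot

A 6-joint arm with a two-finger parallel gripper is mounted at the origin on the work surface. World frame = base frame: x ahead of the robot, y to its left, z up, the work surface at z = 0. Lengths are in mm, angles in rad, forces in N, time in s.
With the tool pointing down it reaches from about 275 to 750 mm from the base axis. Payload 10.2 kg.
Tool frame: the origin (TCP) lies at the very end of the fingers, on their centre line; the grasp point (between the pads) lies 19 mm behind it; z points along the fingers, y is the line along which they close (so a half turn about z gives the same grasp; the last joint's range is limited). The gripper opens to 85 mm and grips with 20 to 120 N. Pads are 22 mm wide; open, the fingers measure 114 mm over their backs; the gripper's body (76 mm by 85 mm) begins 54 mm behind the grasp point. The pads swing forward as they close: fully open they stand 13 mm farther back than shut.
Start: joints at [0.952, 0.313, 1.498, -0, 1.331, -0.223], TCP at [202.425, 484.412, 231.294] pointing down, gripper open.
Joint ranges: [-2.94, 2.94], [-0.97, 2.17], [0.19, 2.56], [-1.23, 4.37], [0.02, 3.11], [-2.88, 2.88]. Speed limits (rad/s): [2.39, 2.39, 3.01, 3.14, 3.14, 3.14].

## Interface

Orientations are given as a unit quaternion [w, x, y, z].
In Python, from rig import ctrl gives the robot as it stands.
- The arm moves only by the shell command python3 -m pendant 'ROWS' [FORCE]. ROWS is JSON, a list that holds one entry, the list of rows, each a list of 5 numbers: the shift along the tool's x, y, z normalised to -1 to 1, where 1 is 200 mm, then the turn about the tool's z normalised to -1 to 1, where 1 is pi rad, then the opening, from 0 (shut) to 1 (fully open). In form: [[[dx, dy, dz, spin, hand], ...]]. A call has 1 to 12 rows; each row is the pose to reach, as a shift and turn from the pose commanded when the call began, along the tool's axes at that moment, turning the shorter way round; what a row does not reach only later rows make up. A row lasts 1/10 s, in which the tool goes at most 50 mm and 8.59 degrees, less where a joint would pass 70% of its speed; a pose out of reach is approached as far as the arm can. A call with a number of a shift or a turn outside -1 to 1 is refused whole. A call with a gripper value outside its range is refused whole. The fingers move at their own pace and stop on an object; FORCE is the grip in N (left out, the last holds). Time passes only in rows, so rows that repeat a pose let the fingers close. It gives the time, the measured TCP pose, the force, the opening and the grip force at its end, in the units of the state.
- ctrl.sense(): the state, without advancing time (a new reading comes with each control period).
- ctrl.capture(name): name is "scene" or "top"; returns (picture, depth): 480x640x3 uint8, blue, green, red; 480x640 float32, mm along the optical axis (not along the pixel's ray), 0 where there is no reading.
- ctrl.get_calibration(name): a dict with "K" (3x3 intrinsics, pixels), "origin" and "rotation" of the camera in the world. Camera axes: x right, y down, z forward; pixel columns grow to the right and rows downward; lengths in mm; the calibration is good to about 2 mm. A picture is of the moment at which its call begins. get_calibration takes no time and is no camera call.
- ctrl.finish_job(): hands the job in; it is judged then, once.
The state is a dict: "time_s": time; "joints": joint angles; "dq": joint speeds; "tau": joint torques, N m; "eef_pos": TCP position; "ee_rot": TCP orientation; "force": force on the tool from outside, world axes, zero at the start; "wrist_torque": the same for the moment, N m; "grip_width": opening from 0.0 (shut) to 1.0 (fully open); "grip_force": force on a finger pad.
Only numpy, scipy, OpenCV 4.12 (cv2) and the standard library are available. Lean on these libraries where they do the work, as an engineer would, in place of code of your own. Each camera call takes 0.05 s, during which the arm holds its last target. There are 200 camera calls.

## Working session

There is one attempt and no reset: what is moved stays moved. The work goes in short steps, Python scripts to look and compute and a shell command to move; the robot and the scene stay as the last step left them, time stands still between calls to the robot, and variables do not carry over. Pictures are saved under pics/ and viewed, at most 10 in all, crops included, and the job is handed in when it is done.

```bash
ls; mkdir -p pics
cat > h.py <<'E'
import numpy as np, cv2
from rig import ctrl
def cap(n,f):
    im,d=ctrl.capture(n); cv2.imwrite('pics/'+f+'.png',im); np.savez('pics/'+f,im=im,d=d); return im,d
def pt(n,u,v,z=None,d=None):
    c=ctrl.get_calibration(n);K=np.array(c['K']);R=np.array(c['rotation']).reshape(3,3);o=np.array(c['origin'])
    r=np.linalg.inv(K)@[u,v,1.]
    w=R@r
    return o+w*((z-o[2])/w[2] if z is not None else d)
E
python3 - <<'E'
from h import *
for n in('scene','top'):
    cap(n,n+'0'); c=ctrl.get_calibration(n); print(n,c)
s=ctrl.sense();print(s)
E
```

```text
pics
scene {'K': array([[551.10613052,   0.        , 318.63518962],
       [  0.        , 551.10613052, 239.77000551],
       [  0.        ,   0.        ,   1.        ]]), 'origin': array([1583.57534838,  244.32934748,  910.23921696]), 'rotation': array([-0.27932088,  0.58452485,  0.68832569, -0.3263714 ])}
top {'K': array([[512.84032911,   0.        , 309.07011141],
       [  0.        , 512.84032911, 238.95311818],
       [  0.        ,   0.        ,   1.        ]]), 'origin': array([ 427.19632282,  111.42010623, 1009.63979174]), 'rotation': array([ 0.0400112 , -0.69816353,  0.71243232, -0.05836933])}
{'time_s': 0.1, 'joints': array([ 9.51629441e-01,  3.13399467e-01,  1.49831310e+00,  1.13881152e-05,
        1.33100672e+00, -2.23367097e-01]), 'dq': array([-0.00051877, -0.00200719, -0.00043096,  0.0010769 , -0.0006678 ,
        0.00015935]), 'tau': array([ 3.69245143e-03, -4.12896609e+01, -2.60138154e+01, -1.10321917e-04,
        3.05201727e-03, -7.22774587e-06]), 'eef_pos': array([202.27790132, 484.2370397 , 230.80760491]), 'ee_rot': array([-2.35397108e-04,  1.96611948e-01,  9.80481221e-01, -5.11806390e-04]), 'force': array([ 0.37264529, -0.54993393, -0.04194073]), 'wrist_torque': array([0.02182024, 0.06041589, 0.00549472]), 'grip_force': 0.0, 'grip_width': 0.9990790023268259}
```

Rotation is a quaternion [w,x,y,z].

```bash
sed -i "s/R=np.array(c\['rotation'\]).reshape(3,3)/q=c['rotation'];R=Rotation.from_quat([q[1],q[2],q[3],q[0]]).as_matrix()/; s/^import numpy.*/&\nfrom scipy.spatial.transform import Rotation/" h.py
python3 - <<'E'
from h import *
for p in [(0,0),(640,0),(0,480),(640,480)]: print(pt('top',*p,z=0).round())
E
```

```text
[1086.  720.    0.]
[1077. -644.    0.]
[131. 662.   0.]
[  96. -533.    0.]
```

View pics/top0.png

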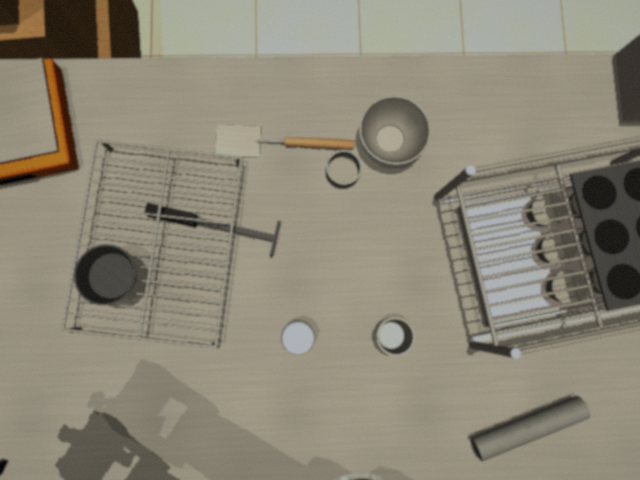

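View pics/scene0.png

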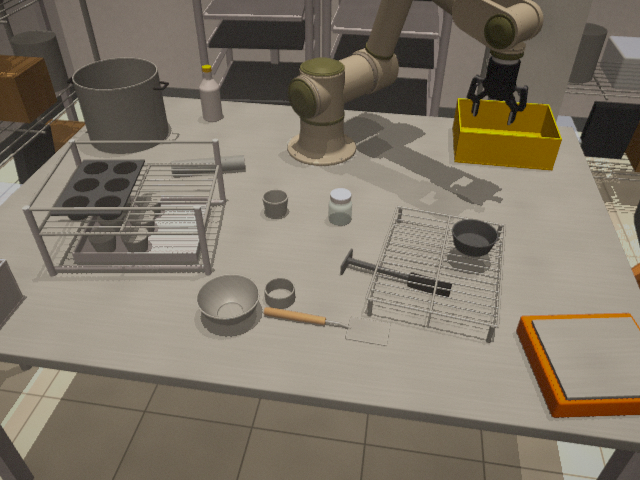

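The top view shows the rake's head plate from (279,222) to (272,255) and its handle butt at (148,210). The cooling rack's front edge runs (243,163)–(220,345), the pan rack's post feet are at about (438,200) and (474,342), and the tray front is near (462,207)–(490,325). The jar (298,338), cup (394,336), cutter (342,170), bowl (393,132) and spatula stand around the open middle.

Run:
```python
from h import *
z=np.load('pics/top0.npz');im=z['im'];d=z['d']
P=lambda n,u,v,z_:print(n,pt('top',u,v,z_).round(1))
P('head a',279,222,30);P('head b',272,255,30);P('butt',148,211,30);P('rackfront a',244,163,52);P('rackfront b',220,345,52);P('rackback a',99,143,52);P('rackback b',68,328,52)
P('post foot a',438,200,0);P('post foot b',474,342,0);P('post top a',471,171,200);P('post top b',516,353,200)
P('jar',298,338,85);P('cup',392,336,55);P('cutter',342,168,35);P('bowl',394,131,60)
P('spat end',352,144,15);P('lipa',462,207,39.5);P('lipb',490,325,39.5)
print(d[222:256:8,279],d[232,250:279:5],d[338,298],d[270,470:490:4])
# dark rake mask
g=im.max(axis=2);m=((g<75)*255).astype(np.uint8);m[:,:140]=0;m[:190]=0;m[270:]=0;m[:,290:]=0
n,l,s,c=cv2.connectedComponentsWithStats(m)
for i in range(1,n):
  if s[i,4]>30:print(s[i],c[i])
a=cv2.resize(im[120:380,420:640],None,fx=2.6,fy=2.3*1,interpolation=cv2.INTER_CUBIC)
b=cv2.resize(im[190:270,140:300],None,fx=4,fy=4,interpolation=cv2.INTER_CUBIC)
cv2.imwrite('pics/c1.png',a);cv2.imwrite('pics/c2.png',b);print(a.shape)
```

```text
head a [598.5 141.9  30. ]
head b [534.5 156.2  30. ]
butt [624.5 394.   30. ]
rackfront a [710.7 206.7  52. ]
rackfront b [368.8 251.9  52. ]
rackback a [754.4 483.7  52. ]
rackback b [405.6 527.6  52. ]
post foot a [ 643.2 -179.     0. ]
post foot b [ 359.7 -233.5    0. ]
post top a [ 647.9 -178.6  200. ]
post top b [ 354.7 -230.1  200. ]
jar [379.7 109.4  85. ]
cup [377.8 -63.5  55. ]
cutter [702.8  16.9  35. ]
bowl [768.  -83.8  60. ]
spat end [758.   -6.8  15. ]
lipa [ 620.1 -213.8   39.5]
lipb [ 393.1 -252.5   39.5]
[ 993.049   1022.4178  1019.4894  1014.43634 1014.7386 ] [ 993.28235  993.3411   989.9196   991.28674 1020.4054   990.9036 ] 908.7916 [1018.8941   998.9371   888.5873  1001.4895  1001.46606]
[146 204  12   9  94] [151.34042553 208.09574468]
[161 207  37  11 203] [176.57142857 212.40394089]
[160 217  68  13 261] [191.348659   222.52873563]
(598, 572, 3)
```

View pics/c1.png

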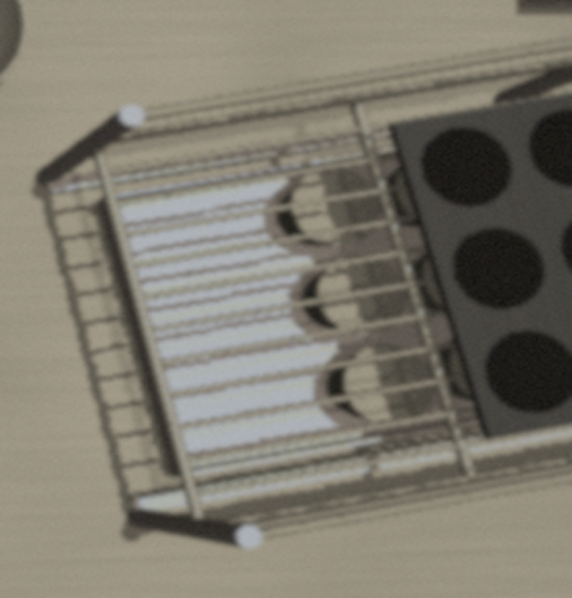

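View pics/c2.png

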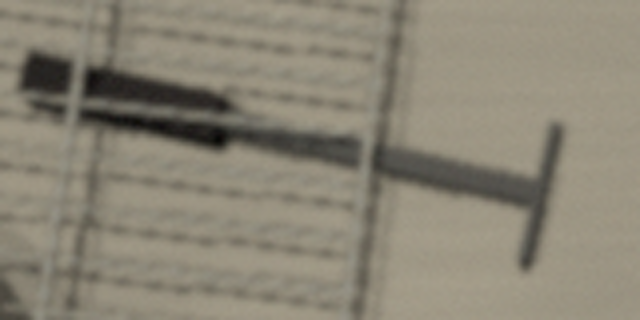

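The crops show the head plate's top edge from (279.5,221) to (271.3,257) with its middle at (275.3,239), the butt at (146.3,208), and the shaft axis cleanly visible. The tray's front wall is the dark band just inside the mouth, around (462,209)–(487,324), and the floor behind it is clear up to the moulds.

```bash
cat >> h.py <<'E'
def yaw(s):
    w,x,y,z=s['ee_rot'];X=Rotation.from_quat([x,y,z,w]).as_matrix();return X
def go(p,xdir):
    "shift/turn for TCP p with tool x along xdir (world deg)"
    s=ctrl.sense();X=yaw(s)
    a=np.degrees(np.arctan2(X[1,0],X[0,0]));t=-((xdir-a+180)%360-180)
    print('shift',(X.T@(np.array(p)-s['eef_pos'])/200).round(4),'spin',round(t/180,4),'yaw now',a.round(1),'pos',s['eef_pos'].round(1),'q',s['joints'].round(2),'t',s['time_s'])
E
python3 - <<'E'
from h import *
h=pt('top',275.3,239.3,30);b=pt('top',146.3,208,30);u=(h-b);print(h,b,np.linalg.norm(u));u/=np.linalg.norm(u)
ang=np.degrees(np.arctan2(u[1],u[0]));print(u,ang)
g=h-25*u;print(g); g[2]=130
go(g,ang+180)
g[2]=5;go(g,ang+180)
E
```

```text
[564.79148671 149.47822017  30.        ] [630.41320962 397.3932382   30.        ] 256.4528546994304
[-0.25588221 -0.96670797  0.        ] -104.8258664444542
[571.18854193 173.64591936  30.        ]
shift [-2.3008 -0.7212  0.5042] spin 0.4564 yaw now 157.3 pos [202.3 484.2 230.8] q [ 0.95  0.31  1.5   0.    1.33 -0.22] t 0.1
shift [-2.301  -0.7205  1.1292] spin 0.4564 yaw now 157.3 pos [202.3 484.2 230.8] q [ 0.95  0.31  1.5   0.    1.33 -0.22] t 0.1
```

```bash
python3 -m pendant '[[[-1,-0.31,0,0.2,1],[-1,-0.31,0,0.2,1],[-1,-0.31,0,0.2,1],[-1,-0.31,0,0.2,1],[-1,-0.31,0,0.2,1],[-1,-0.31,0,0.2,1]]]' 40; python3 -c "
from h import *
go([571.2,173.6,130],75.2)"
```

```text
time_s: 0.7
eef_pos: [363.8, 349.2, 231.0]
ee_rot: [-0.0, 0.491, 0.871, -0.0]
force: [-1.1, -0.7, -0.4]
grip_width: 1.001
grip_force: 0.0
shift [-1.2884  0.4324  0.5043] spin 0.2555 yaw now 121.2 pos [363.8 349.2 231. ] q [ 0.53  0.27  1.56  0.    1.32 -0.01] t 0.7
```

```bash
python3 -m pendant '[[[-1,0.335,0.1,0.256,1],[-1,0.335,0.1,0.256,1],[-1,0.335,0.1,0.256,1],[-1,0.335,0.1,0.256,1],[-1,0.335,0.1,0.256,1],[-1,0.335,0.1,0.256,1],[-1,0.335,0.1,0.256,1],[-1,0.335,0.1,0.256,1]]]'; python3 -c "
from h import *
go([571.2,173.6,100],75.2)"
```

```text
time_s: 1.5
eef_pos: [523.5, 215.4, 211.3]
ee_rot: [-0.0, 0.791, 0.612, -0.0]
force: [-1.2, -1.0, 0.5]
grip_width: 1.002
grip_force: 0.0
shift [-0.1427  0.2833  0.5564] spin 0.0016 yaw now 75.5 pos [523.5 215.4 211.3] q [0.18 0.42 1.4  0.   1.32 0.44] t 1.5
```

```bash
python3 -m pendant '[[[-0.143,0.283,0.4,0,0.6],[-0.143,0.283,0.4,0,0.6],[-0.143,0.283,0.65,0,0.6],[-0.143,0.283,0.65,0,0.6],[-0.143,0.283,0.8,0,0.6],[-0.143,0.283,0.8,0,0.6]]]'; python3 -c "
from h import *
cap('top','top1');cap('scene','scene1')
go([571.2,173.6,5],75.2)"
```

```text
time_s: 2.1
eef_pos: [570.2, 173.0, 50.6]
ee_rot: [-0.001, 0.791, 0.611, -0.001]
force: [-0.4, 0.4, 0.2]
grip_width: 0.599
grip_force: 0.0
shift [ 0.0018 -0.0056  0.2428] spin 0.0009 yaw now 75.4 pos [572.1 173.   53.6] q [0.1  0.65 1.47 0.   1.02 0.35] t 2.2
```

View pics/scene1.png

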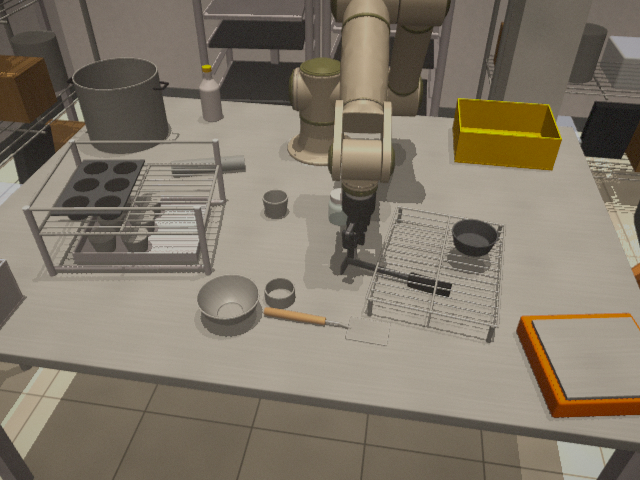

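The fingers are above the shaft by the head at about (355,245), with the jar behind them and clear. Next I descend, close and look at the force.

```bash
python3 -m pendant '[[[0,0,0.12,0,0.6],[0,0,0.2,0,0.6],[0,0,0.23,0,0.6],[0,0,0.23,0,0.6],[0,0,0.23,0,0.1],[0,0,0.23,0,0],[0,0,0.23,0,0],[0,0,0.23,0,0],[0,0,0.23,0,0],[0,0,0.23,0,0]]]' 40; python3 -c "
from h import *
print(ctrl.sense()['force']);go([571.2,173.6,5],75.2)"
```

```text
time_s: 3.2
eef_pos: [572.2, 172.1, 6.4]
ee_rot: [0.0, 0.792, 0.611, 0.001]
force: [-1.2, -0.2, 7.2]
grip_width: 0.128
grip_force: 39.7
[-1.24034832 -0.24453317  7.22742739]
shift [ 0.006 -0.007  0.007] spin 0.0004 yaw now 75.3 pos [572.2 172.1   6.4] q [ 0.1   0.72  1.49 -0.    0.93  0.35] t 3.2
```

```bash
python3 -m pendant '[[[-0.03,0,-0.008,0,0],[-0.12,0,-0.008,0,0],[-0.25,0,-0.008,0,0],[-0.38,0,-0.008,0,0],[-0.51,0,-0.008,0,0],[-0.64,0,-0.008,0,0],[-0.77,0,-0.008,0,0],[-0.9,0,-0.008,0,0],[-1,0,-0.008,0,0],[-1,0,-0.008,0,0]]]'; python3 -m pendant '[[[-0.08,0,0,0,0],[-0.16,0,0,0,0],[-0.21,0,0,0,0],[-0.21,0,0,0,0],[-0.21,0,0,0,0],[-0.21,0,0.012,0,0],[-0.21,0,0.012,0,0]]]'; python3 -c "
from h import *
cap('top','top2');go([0,0,0],75)"
```

```text
time_s: 4.2
eef_pos: [520.2, -23.5, 6.9]
ee_rot: [-0.0, 0.793, 0.609, -0.0]
force: [-0.2, -0.6, -1.1]
grip_width: 0.134
grip_force: 39.1
time_s: 4.9
eef_pos: [510.4, -61.6, 6.3]
ee_rot: [0.0, 0.792, 0.611, -0.0]
force: [-8.1, 0.6, 23.7]
grip_width: 0.129
grip_force: 42.3
shift [-0.3492 -2.5465  0.0304] spin 0.0017 yaw now 75.3 pos [510.4 -61.6   6.3] q [-0.35  0.59  1.76 -0.    0.8  -0.09] t 4.95
```

View pics/top2.png

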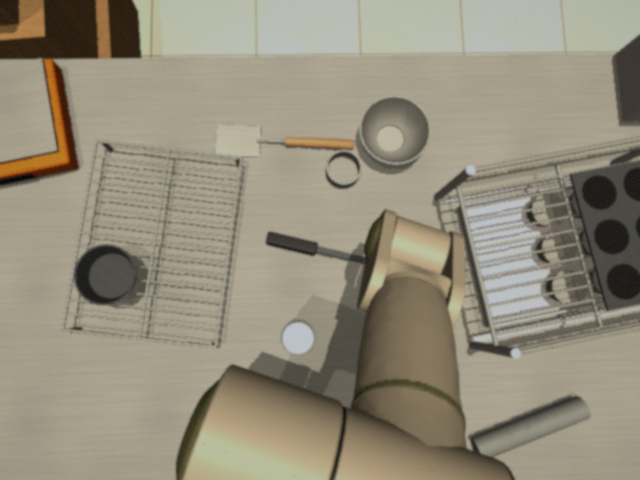

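The rake is out: its butt is at (267,239), the handle's shaft end at (316,250), and both are clear of the cooling rack's front at column ~240. I release and rise, and measure the handle in this picture.

```bash
python3 -m pendant '[[[0,0,-0.01,0,0.3],[0,0,-0.01,0,0.6],[0,0,-0.01,0,0.6],[0,0,-0.01,0,0.6],[0,0,-0.15,0,0.6],[0,0,-0.35,0,0.6],[0,0,-0.45,0,0.6],[0,0,-0.45,0,0.6]]]'
python3 - <<'E'
from h import *
im,_=cap('top','top3')
g=im.max(axis=2);m=((g<60)*255).astype(np.uint8);m[:,:250]=0;m[:215]=0;m[275:]=0;m[:,325:]=0
c=max(cv2.findContours(m,0,2)[0],key=cv2.contourArea);r=cv2.minAreaRect(c);print(r)
P=np.array([pt('top',*p,30) for p in cv2.boxPoints(r)]);print(P.round(),'edges',np.linalg.norm(P[1]-P[0]),np.linalg.norm(P[2]-P[1]))
ce=P.mean(0);e=max([P[1]-P[0],P[2]-P[1]],key=np.linalg.norm);
a=np.degrees(np.arctan2(e[1],e[0]))%180;print(ce,a)
go([*ce[:2],90],a);
E
```

```text
time_s: 5.75
eef_pos: [511.4, -62.4, 97.0]
ee_rot: [0.002, 0.792, 0.61, 0.001]
force: [-0.4, -0.2, -0.7]
grip_width: 0.602
grip_force: 0.0
((290.8056640625, 247.94732666015625), (49.03036880493164, 3.742584466934204), 11.592175483703613)
[[554. 167.  30.]
 [561. 165.  30.]
 [541.  73.  30.]
 [534.  75.  30.]] edges 7.246962475674835 94.35260119102112
[547.4535892  119.92667058  30.        ] 77.2372918354401
shift [ 0.9271 -0.0531  0.0252] spin -0.0111 yaw now 75.2 pos [510.5 -62.1  95.1] q [-0.35  0.44  1.7   0.    1.   -0.09] t 5.8
```

Run:
```python
from h import *
im=np.load('pics/top3.npz')['im']
g=im.max(axis=2)
print(g[225:262:2,290])
m=((g<85)*255).astype(np.uint8);m[:,:250]=0;m[:215]=0;m[275:]=0;m[:,316:]=0
c=max(cv2.findContours(m,0,2)[0],key=cv2.contourArea);r=cv2.minAreaRect(c);print(r)
P=np.array([pt('top',*p,30) for p in cv2.boxPoints(r)]);print(P.round(),'edges',np.linalg.norm(P[1]-P[0]),np.linalg.norm(P[2]-P[1]))
e=max([P[1]-P[0],P[2]-P[1]],key=np.linalg.norm);ce=P.mean(0)
a=np.degrees(np.arctan2(e[1],e[0]))%180;print(ce,a)
go([*ce[:2],90],a);
```

```text
[164 166 166 167 163 139  74  60  63  64  65  53  49 134 164 166 164 165
 164]
((291.37554931640625, 243.42276000976562), (50.40062713623047, 12.878101348876953), 13.392498016357422)
[[556. 169.  30.]
 [581. 163.  30.]
 [556.  69.  30.]
 [532.  75.  30.]] edges 25.001196999033112 97.25171153217143
[556.23054862 118.68671803  30.        ] 75.41596446302702
shift [ 0.9323 -0.0091  0.0253] spin -0.0009 yaw now 75.2 pos [510.5 -62.1  95.1] q [-0.35  0.44  1.7   0.    1.   -0.09] t 5.8
```

```bash
python3 -m pendant '[[[0.2,0,0,0,0.8],[0.4,0,0,0,0.8],[0.6,0,0,0,0.8],[0.8,0,0,0,0.8],[0.91,-0.015,0.1,0,0.8],[0.91,-0.015,0.25,0,0.8],[0.91,-0.015,0.4,0,0.8],[0.91,-0.015,0.455,0,0.8],[0.91,-0.015,0.455,0,0.8],[0.91,-0.015,0.455,0,0.4],[0.91,-0.015,0.455,0,0],[0.91,-0.015,0.455,0,0]]]' 100; python3 -m pendant '[[[0,0,0,0,0],[0,0,0,0,0],[0,0,0,0,0],[0,0,-0.05,0,0],[0,0,-0.25,0,0],[0,0,-0.4,0,0],[0,0,-0.4,0,0]]]'
python3 - <<'E'
from h import *
cap('scene','scene4');cap('top','top4');go([0,0,0],75)
E
```

```text
time_s: 7.0
eef_pos: [554.2, 114.6, 4.6]
ee_rot: [0.001, 0.792, 0.61, 0.001]
force: [1.4, -0.8, 1.5]
grip_width: 0.289
grip_force: 1.4
time_s: 7.7
eef_pos: [555.7, 114.8, 88.2]
ee_rot: [0.002, 0.792, 0.61, 0.003]
force: [0.2, -0.9, -1.9]
grip_width: 0.258
grip_force: 98.5
shift [-1.2602 -2.5301  0.4176] spin 0.0013 yaw now 75.2 pos [553.5 114.8  84. ] q [-0.    0.55  1.55  0.    1.04  0.25] t 7.8
```

View pics/scene4.png

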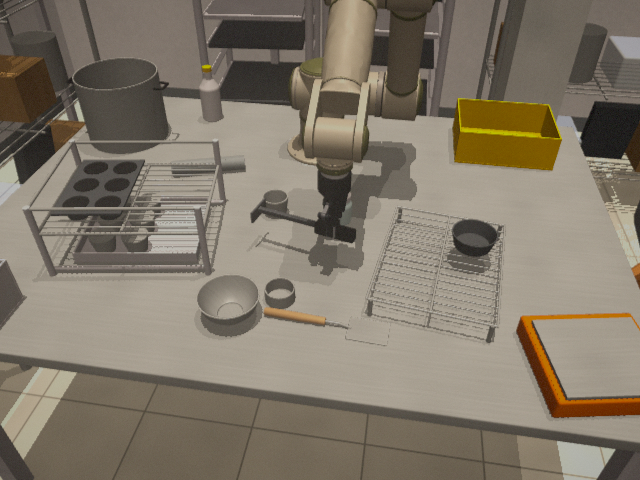

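The rake is held level by its black handle, and the head hangs at (265,215) facing the pan rack. I locate the lip from the depth image in rack coordinates.

Run:
```python
from h import *
z=np.load('pics/top0.npz');im=z['im'];d=z['d']
O=np.array([501,-205.3]);i=np.array([.181,-.983]);l=np.array([.983,.181])
vv,uu=np.mgrid[150:370,420:600]
P=[]
for v,u in zip(vv.ravel(),uu.ravel()):
    if d[v,u]>0:
        p=pt('top',u,v,d=d[v,u]);q=p[:2]-O;P.append([q@i,q@l,p[2],u,v])
P=np.array(P)
k=P[(abs(P[:,1])<105)]
print('z by s:')
for s in range(-20,170,4):
    a=k[(k[:,0]>=s)&(k[:,0]<s+4)][:,2]
    print(s,len(a),np.percentile(a,[5,20,40,60,80,95]).round() if len(a) else '', 'n30-45:',((a>31)&(a<46)).sum())
```

```text
Traceback (most recent call last):
  File "h.py", line 7, in pt
    c=ctrl.get_calibration(n);K=np.array(c['K']);q=c['rotation'];R=Rotation.from_quat([q[1],q[2],q[3],q[0]]).as_matrix();o=np.array(c['origin'])
ValueError: time passes only in moves, steps and waits
```

```bash
sed -i "s/c=ctrl.get_calibration(n);/c=cal(n);/; s/^from rig.*/&\nfrom functools import lru_cache\ncal=lru_cache(None)(lambda n: ctrl.get_calibration(n))/" h.py
python3 - <<'E'
from h import *
z=np.load('pics/top0.npz');im=z['im'];d=z['d']
O=np.array([501,-205.3]);i=np.array([.181,-.983]);l=np.array([.983,.181])
vv,uu=np.mgrid[150:370,420:600]
P=[]
for v,u in zip(vv.ravel(),uu.ravel()):
    if d[v,u]>0:
        p=pt('top',u,v,d=d[v,u]);q=p[:2]-O;P.append([q@i,q@l,p[2],u,v])
P=np.array(P)
k=P[(abs(P[:,1])<105)]
for s in range(-20,150,5):
    a=k[(k[:,0]>=s)&(k[:,0]<s+5)][:,2]
    print(s,len(a),np.percentile(a,[5,25,50,75,95]).round() if len(a) else '', 'n30-45:',((a>31)&(a<46)).sum())
print(ctrl.sense()['time_s'])
E
```

```text
-20 265 [-3. -2. -1.  1.  3.] n30-45: 0
-15 260 [-4. -2. -1.  1.  2.] n30-45: 0
-10 283 [ -4.  -2.  -1.   1. 127.] n30-45: 0
-5 674 [ -3.  -0. 125. 128. 130.] n30-45: 0
0 438 [ -3.  -1.   1. 127. 129.] n30-45: 0
5 322 [ -3.  -1.   0.   2. 127.] n30-45: 0
10 320 [ -3.  -2.  -0.   2. 127.] n30-45: 0
15 313 [ -4.  -2.  -0.   2. 127.] n30-45: 0
20 321 [ -4.  -2.  -0.   2. 127.] n30-45: 0
25 557 [ -3.  -0.  15.  25. 126.] n30-45: 4
30 367 [ -3.  -1.   1.  22. 126.] n30-45: 0
35 67 [ -3. 124. 126. 127. 128.] n30-45: 0
40 116 [ 16.  18.  21. 126. 128.] n30-45: 0
45 288 [ 14.  16.  17.  20. 127.] n30-45: 0
50 281 [ 14.  16.  17.  20. 127.] n30-45: 0
55 292 [ 14.  16.  18.  20. 127.] n30-45: 0
60 289 [ 14.  16.  17.  20. 127.] n30-45: 0
65 289 [ 14.  16.  18.  20. 127.] n30-45: 0
70 285 [ 14.  16.  17.  20. 127.] n30-45: 0
75 288 [ 14.  16.  17.  19. 127.] n30-45: 0
80 283 [ 14.  16.  18.  20. 127.] n30-45: 0
85 283 [ 14.  16.  17.  19. 127.] n30-45: 0
90 288 [ 14.  16.  18.  20. 127.] n30-45: 0
95 288 [ 14.  16.  17.  19. 127.] n30-45: 0
100 288 [ 14.  16.  17.  20. 126.] n30-45: 0
105 295 [ 14.  16.  17.  20. 127.] n30-45: 0
110 272 [ 14.  16.  17.  20. 127.] n30-45: 0
115 285 [ 14.  16.  17.  20. 127.] n30-45: 0
120 278 [ 14.  16.  18.  19. 127.] n30-45: 0
125 287 [ 14.  16.  18.  20. 127.] n30-45: 0
130 273 [ 14.  16.  17.  19. 127.] n30-45: 0
135 299 [ 14.  16.  17.  19. 127.] n30-45: 0
140 280 [ 14.  16.  17.  20. 127.] n30-45: 0
145 269 [ 14.  16.  17.  19. 127.] n30-45: 0
7.8
```

Run:
```python
from h import *
s=ctrl.sense();X=yaw(s);T=s['eef_pos'];print(T,np.degrees(Rotation.from_matrix(X).as_euler('xyz')))
z=np.load('pics/top4.npz');im=z['im'];d=z['d']
g=im.max(axis=2);v,u=np.where((g<110)&(d>0))
P=np.array([[*((pt('top',a,b,d=d[b,a])-T)@X),a,b] for a,b in zip(u,v) if 180<b<330 and 280<a<440])
m=(P[:,0]<-30)&(P[:,0]>-260)&(abs(P[:,1])<60)&(P[:,2]<15)&(P[:,2]>-60)
P=P[m]
for x in range(-220,-30,10):
    k=P[(P[:,0]>=x)&(P[:,0]<x+10)]
    if len(k)>3: print(x,len(k),'y',np.percentile(k[:,1],[3,50,97]).round(1),'world z',(T[2]-np.percentile(k[:,2],[5,50,95])).round(1))
```

```text
[553.46180522 114.77090635  83.96201096] [ 1.79957970e+02 -1.54146806e-02  7.52379065e+01]
-210 138 y [-29.9  -3.8  35.7] world z [111.2 106.2  80.4]
-200 73 y [-21.5   6.   35. ] world z [110.1 103.9  88.1]
-190 38 y [-1.7  3.4  8.7] world z [107.9 105.6 102.3]
-180 36 y [-1.6  2.3  7.8] world z [108.7 105.5  99.9]
-170 39 y [-1.9  2.6  8.3] world z [107.8 105.1  99.5]
-160 33 y [-1.9  2.6  8. ] world z [107.7 105.4 101.7]
-150 36 y [-1.8  2.2  7.6] world z [108.7 106.  100.8]
-140 36 y [-2.   2.6  7.3] world z [108.3 106.1  99.7]
-130 35 y [-2.   2.8  7.8] world z [106.8 104.5 100.3]
-120 36 y [-2.   2.4  7.7] world z [108.2 105.6 100.2]
-110 37 y [-2.1  2.2  7.6] world z [108.5 106.3 100.3]
-100 25 y [-2.1  2.8  8.3] world z [107.6 106.  100.6]
-60 14 y [-1.7  0.5  4.2] world z [108. 107. 104.]
-50 18 y [-4.4 -1.7  1.1] world z [110.9 108.2 102.9]
-40 13 y [-6.8 -5.1 -2.2] world z [110.6 109.1 106.4]
```

```bash
cat >> h.py <<'E'
O=np.array([501,-205.3]);I=np.array([.181,-.983]);L=np.array([.983,.181])
def pan(s,z,t=0):
    p=O+(s-205)*I+(t-2.7)*L; go([*p,z],100.43)
def where():
    s=ctrl.sense();q=s['eef_pos'][:2]-O; print('s',q@I+205,'t',q@L+2.7,'F in/lat/z',s['force'][:2]@I,s['force'][:2]@L,s['force'][2],'grip',s['grip_force'])
E
python3 -c "
from h import *
pan(-45,110)"
```

```text
shift [-0.4895 -0.3899 -0.1306] spin -0.14 yaw now 75.2 pos [553.5 114.8  84. ] q [-0.    0.55  1.55  0.    1.04  0.25] t 7.8
```

```bash
python3 -m pendant '[[[0,-0.05,-0.13,-0.03,0],[-0.1,-0.15,-0.13,-0.07,0],[-0.2,-0.25,-0.13,-0.11,0],[-0.35,-0.33,-0.13,-0.14,0],[-0.45,-0.39,-0.13,-0.14,0],[-0.49,-0.39,-0.13,-0.14,0],[-0.49,-0.39,-0.13,-0.14,0],[-0.49,-0.39,-0.13,-0.14,0],[-0.49,-0.39,-0.13,-0.14,0]]]'; python3 -c "
from h import *
cap('top','top5')
pan(-45,60); pan(72,60);where()"
```

```text
time_s: 8.7
eef_pos: [453.6, 40.4, 109.2]
ee_rot: [-0.0, 0.64, 0.769, -0.0]
force: [-0.8, 0.1, -2.3]
grip_width: 0.259
grip_force: 98.5
shift [-0.0018 -0.0023  0.2462] spin 0.0003 yaw now 100.5 pos [453.5  40.4 109.2] q [-0.17  0.31  1.86  0.    0.98 -0.35] t 8.75
shift [-0.5866 -0.0028  0.2461] spin 0.0003 yaw now 100.5 pos [453.5  40.4 109.2] q [-0.17  0.31  1.86  0.    0.98 -0.35] t 8.75
s -45.120872977729334 t 0.4665606621903642 F in/lat/z -0.3072686101469008 -0.11201840414306966 -1.3191267636771233 grip 98.48339796066284
```

View pics/top5.png

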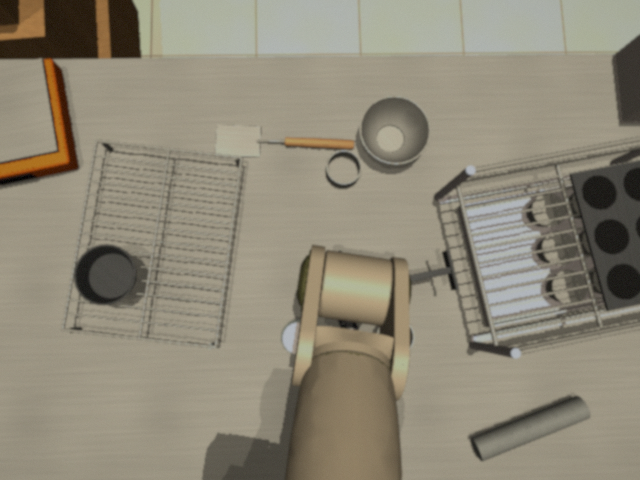

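The head is at (450,270), centred and square to the mouth. I lower it, go in over the wall, then down into the tray.

```bash
python3 -m pendant '[[[0,0,0.12,0,0],[0,0,0.24,0,0],[0,0,0.245,0,0],[-0.1,0,0.245,0,0],[-0.25,0,0.245,0,0],[-0.4,0,0.245,0,0],[-0.52,0,0.245,0,0],[-0.585,0,0.245,0,0],[-0.585,0,0.245,0,0],[-0.585,0,0.245,0,0]]]'; python3 -c "
from h import *
where();pan(72,27)"; python3 -m pendant '[[[0,0,0.06,0,0],[0,0,0.12,0,0],[0,0,0.16,0,0],[0,0,0.165,0,0],[0,0,0.165,0,0]]]';python3 -c "
from h import *
where()"
```

```text
time_s: 9.75
eef_pos: [474.2, -74.4, 60.7]
ee_rot: [-0.0, 0.64, 0.769, 0.0]
force: [-0.5, 1.0, -2.0]
grip_width: 0.259
grip_force: 98.4
s 71.52795174574632 t 0.08436876361584789 F in/lat/z -1.0336847522017056 -0.3350958652554275 -2.0053266514014063 grip 98.44680190086365
shift [-0.003  -0.0004  0.1685] spin 0.0001 yaw now 100.5 pos [474.2 -74.4  60.7] q [-0.4   0.43  1.83  0.    0.88 -0.58] t 9.75
time_s: 10.25
eef_pos: [474.4, -75.0, 27.3]
ee_rot: [-0.0, 0.64, 0.769, -0.0]
force: [0.5, 1.6, 0.3]
grip_width: 0.261
grip_force: 98.9
s 72.0902754867175 t 0.12521058647390726 F in/lat/z -1.500706714119629 0.7777950377800745 0.31443125231444 grip 98.85316729545593
```

```bash
python3 -m pendant '[[[0.07,0,0,0,0],[0.14,0,0,0,0],[0.19,0,0,0,0],[0.23,0,0,0,0],[0.28,0,0,0,0],[0.33,0,0,0,0],[0.38,0,0,0,0],[0.43,0,0,0,0],[0.48,0,0,0,0],[0.53,0,0,0,0],[0.58,0,0,0,0],[0.6,0,0,0,0]]]';python3 -c "
from h import *
where()"; python3 -m pendant '[[[0.02,0,0,0,0],[0.04,0,0,0,0],[0.04,0,0,0,0]]]';python3 -c "
from h import *
where()"
```

```text
time_s: 11.45
eef_pos: [452.2, 43.8, 27.5]
ee_rot: [-0.0, 0.64, 0.769, -0.0]
force: [1.1, -2.3, -0.9]
grip_width: 0.259
grip_force: 98.5
s -48.71582432810095 t -0.13445994094487945 F in/lat/z 2.4226112894393212 0.6428541057542431 -0.8639896579953328 grip 98.52358102798462
time_s: 11.75
eef_pos: [450.9, 51.1, 27.4]
ee_rot: [-0.0, 0.64, 0.769, -0.0]
force: [0.7, 0.3, -1.8]
grip_width: 0.261
grip_force: 98.5
s -56.09138702847929 t -0.16305213642597272 F in/lat/z -0.20884147966987843 0.7480288077959283 -1.799987455617332 grip 98.52034449577332
```

Friction-level pull so far; I keep drawing in small steps until the stop shows.

```bash
for k in 1; do python3 -m pendant '[[[0.02,0,0,0,0],[0.04,0,0,0,0],[0.04,0,0,0,0]]]' | grep force; done; python3 -c "
from h import *
where()"; python3 -m pendant '[[[0.015,0,0,0,0],[0.03,0,0,0,0],[0.03,0,0,0,0]]]' | grep force;python3 -c "
from h import *
where();cap('top','top6');cap('scene','scene6')"
```

```text
force: [-0.0, 0.7, -1.9]
grip_force: 98.5
s -64.11966771043694 t -0.14459316441001402 F in/lat/z -0.7196713598282254 0.09876767735805497 -1.946822100513694 grip 98.51767301559448
force: [4.3, -22.8, -4.6]
grip_force: 98.4
s -67.07994280731828 t 1.081648935578015 F in/lat/z 23.182422349319893 0.07260412772871967 -4.5738500272209555 grip 98.39081168174744
```

At 23 N the tray is against its stop, and the lip position agrees with 68 mm outside. I back the head off the wall, lift straight up (it is outside the mouth), and check the lip.

```bash
python3 -m pendant '[[[-0.04,0,0,0,0],[-0.08,0,0,0,0],[-0.08,0,0,0,0],[-0.08,0,-0.15,0,0],[-0.08,0,-0.35,0,0],[-0.08,0,-0.45,0,0],[-0.08,0,-0.45,0,0],[-0.08,0,-0.45,0,0]]]'
python3 - <<'E'
from h import *
where();im,d=cap('top','top7')
P=[]
for v in range(180,360):
  for u in range(400,520):
    if d[v,u]>0:
        p=pt('top',u,v,d=d[v,u]);q=p[:2]-O;P.append([q@I,q@L,p[2]])
P=np.array(P);k=P[(abs(P[:,1])<105)&(abs(P[:,1])>45)]
for s in range(-90,-30,4):
    a=k[(k[:,0]>=s)&(k[:,0]<s+4)][:,2];print(s,len(a),np.percentile(a,[5,50,95]).round())
E
```

```text
time_s: 13.25
eef_pos: [451.1, 49.0, 116.9]
ee_rot: [-0.0, 0.64, 0.769, -0.0]
force: [-0.3, 0.2, -1.3]
grip_width: 0.258
grip_force: 98.9
s -54.01091644177973 t -0.35119695297640785 F in/lat/z -0.21803496994015106 -0.26022517329834743 -1.3449677896596977 grip 98.86651396751404
-90 119 [-4. -0.  2.]
-86 129 [-3. -1.  2.]
-82 119 [-4. -0.  3.]
-78 277 [-3. 17. 39.]
-74 271 [-3. 28. 41.]
-70 6 [ 7. 38. 39.]
-66 85 [14. 17. 20.]
-62 127 [14. 17. 20.]
-58 122 [14. 17. 20.]
-54 128 [14. 17. 20.]
-50 123 [14. 17. 20.]
-46 124 [14. 17. 20.]
-42 126 [14. 17. 20.]
-38 126 [14. 17. 20.]
-34 121 [14. 17. 20.]
```

View pics/top7.png

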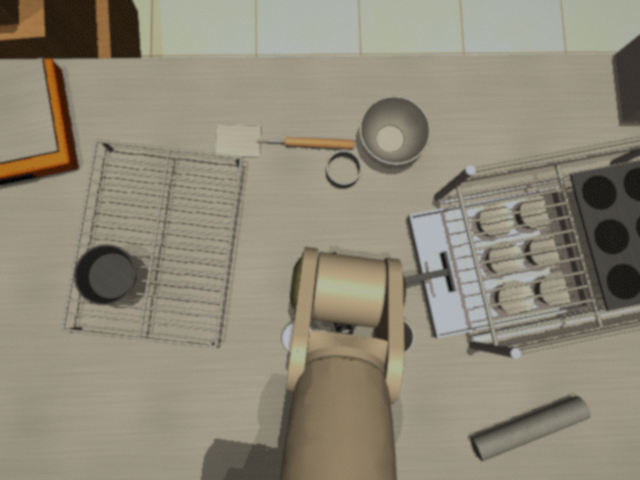

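The tray front is at about (412,215)–(437,335), its lip 68–72 mm outside the mouth with moulds behind, so it is drawn to its stop, and the rake is lifted clear. I now lay the rake in the gap, centred near (545,70).

```bash
python3 -c "
from h import *
go([512.6,139.3,117],115)"
```

```text
shift [ 0.3882  0.3859 -0.0035] spin -0.0809 yaw now 100.4 pos [450.8  49.  116.4] q [-0.15  0.29  1.85  0.    1.   -0.33] t 13.3
```

```bash
python3 -m pendant '[[[0.15,0.05,0,-0.02,0],[0.3,0.15,0,-0.05,0],[0.388,0.28,0,-0.08,0],[0.388,0.386,0,-0.08,0],[0.388,0.386,0,-0.08,0],[0.388,0.386,0.2,-0.08,0],[0.388,0.386,0.4,-0.08,0],[0.388,0.386,0.5,-0.08,0],[0.388,0.386,0.5,-0.08,0],[0.388,0.386,0.5,-0.08,0]]]'; python3 -c "
from h import *
go([512.6,139.3,5],115)"
```

```text
time_s: 14.3
eef_pos: [513.0, 138.9, 17.5]
ee_rot: [-0.0, 0.539, 0.843, -0.0]
force: [0.7, -0.2, -1.6]
grip_width: 0.259
grip_force: 98.7
shift [ 0.0029 -0.0009  0.0625] spin -0.0009 yaw now 114.8 pos [513.  138.9  17.5] q [ 0.04  0.6   1.7  -0.    0.85 -0.39] t 14.3
```

```bash
python3 -m pendant '[[[0,0,0.03,0,0],[0,0,0.05,0,0],[0,0,0.06,0,0],[0,0,0.063,0,0],[0,0,0.063,0,0],[0,0,0.063,0,0.3],[0,0,0.063,0,0.5],[0,0,0.063,0,0.6],[0,0,0.063,0,0.6]]]'; python3 -m pendant '[[[0,0,-0.05,0,0.6],[0,0,-0.2,0,0.6],[0,0,-0.4,0,0.6],[0,0,-0.65,0,0.6],[0,0,-0.9,0,0.6],[0.1,0,-1,0,0.6],[0.1,0,-1,0,0.6]]]'; python3 -m pendant '[[[0,-0.2,0,0,0.6],[0,-0.4,0,0,0.6],[0,-0.6,0,0,0.6],[0,-0.8,0,0,0.6],[0,-1,0,0,0.6],[0,-1,0,0,0.6],[0,-1,0,0,0.6]]]'
python3 - <<'E'
from h import *
cap('top','top8')
E
```

```text
time_s: 15.2
eef_pos: [513.4, 139.0, 4.9]
ee_rot: [0.0, 0.538, 0.843, 0.0]
force: [-0.2, 0.7, 0.0]
grip_width: 0.601
grip_force: 0.0
time_s: 15.9
eef_pos: [505.5, 158.5, 208.9]
ee_rot: [0.003, 0.538, 0.843, 0.002]
force: [0.1, -0.7, -0.5]
grip_width: 0.597
grip_force: 0.0
time_s: 16.6
eef_pos: [323.4, 72.8, 204.8]
ee_rot: [0.0, 0.539, 0.842, 0.0]
force: [1.0, 0.5, 0.5]
grip_width: 0.597
grip_force: 0.0
```

View pics/top8.png

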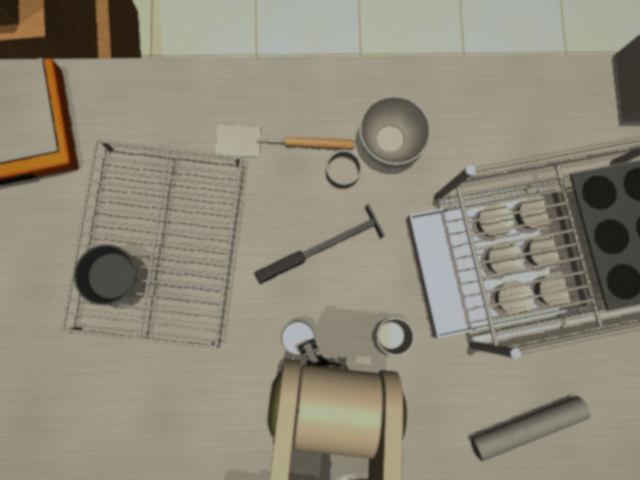

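The rake lies flat from (257,275) to (375,222), clear of the cooling rack, the tray at (412,215) and the cutter. The bystanders have not moved, and the gripper is high above the jar and free, so I hand in.

```bash
python3 -c "
from rig import ctrl
print(ctrl.finish_job())"
```

```text
the job is handed in; nothing more can be done
None
```

The job is handed in at about 16.7 s of the 62 s limit: the tray is drawn out to its stop, the rake lies flat on the open bench clear of both racks and the tray, and in the last top view the bystanders stand where they did.

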